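Hang the hook spanner on the swing arm and park the arm

ROBOT

A 6-joint arm with a two-finger parallel gripper is mounted at the origin on a cart in front of the work surface, level with it; the furniture and walls round the work are solid. World frame = base frame: x ahead of the robot, y to its left, z up, the work surface at z = 0. Lengths are in m, angles in rad, forces in N, time in s.
With the tool pointing down it reaches from about 0.325 to 0.775 m from the base axis. Payload 5.5 kg.
Tool frame: the origin (TCP) lies midway between the tips of the shut fingers; the grasp point (between the pads) lies 19 mm behind it; z points along the fingers, y is the line along which they close (so a half turn about z gives the same grasp; the last joint's range is limited). The gripper opens to 85 mm and grips with 20 to 120 N. Pads are 22 mm wide; open, the fingers measure 114 mm over their backs; the gripper's body (76 mm by 85 mm) begins 54 mm behind the grasp point. The pads swing forward as they close: fully open they stand 13 mm farther back than shut.
Start: joints at [-1.398, 0.091, 1.231, -0, 1.82, -0.057], TCP at [0.137, -0.584, 0.231] pointing down, gripper open.
Joint ranges: [-2.87, 2.87], [-0.86, 2.18], [0.17, 2.46], [-1.51, 4.65], [0.06, 2.69], [-2.65, 2.65]. Speed limits (rad/s): [2.57, 2.57, 3.01, 3.14, 3.14, 3.14].

INTERFACE

Orientations are given as [roll, pitch, yaw] about the fixed x, y, z axes, in that order (R = Rz(yaw) Ry(pitch) Rx(roll)).
In Python, from workcell import * gives the robot as it stands.
- The arm moves only by the tool arm_command, never from a script. Its argument "targets" is a list of rows, each a list of 3 entries, a list of its own where there are three numbers: the opening, from -1 (shut) to 1 (fully open), then the shift along the tool's x, y, z in m, then the turn, a rotation vector about the tool's x, y, z in degrees. A call has 1 to 12 rows; each row is the pose to reach, as a shift and turn from the pose commanded when the call began, along the tool's axes at that moment; what a row does not reach only later rows make up. A row lasts 1/10 s, in which the tool goes at most 50 mm and 8.59 degrees, less where a joint would pass 70% of its speed; a pose out of reach is approached as far as the arm can. A call with a gripper value outside its range is refused whole. The fingers move at their own pace and stop on an object; the grip force is fixed at half the most. Time passes only in rows, so rows that repeat a pose let the fingers close. It gives the time, the measured TCP pose, the force, the opening and the grip force at its end, in the units of the state.
- get_obs(): the state, without advancing time (a new reading comes with each control period).
- get_image(name): name is "scene" or "top"; returns (picture, depth): 384x512x3 uint8, red, green, blue; 384x512 float32, m along the optical axis (not along the pixel's ray), 0 where there is no reading.
- camera_info(name): a dict with "camera_matrix" (3x3 intrinsics, pixels), "k1" (the pictures are not rectified: a ray, as slopes to the right and down, at radius r is drawn at 1 + k1 r^2 times it, then the intrinsics apply), "rvec" (rotation vector, rad) and "tvec" (3), from world to camera coordinates, as OpenCV has them. Camera axes: x right, y down, z forward; pixel columns grow to the right and rows downward; lengths in m; the calibration is good to about 2 mm. A picture is of the moment at which its call begins. camera_info takes no time and is no camera call.
- sign_off(): hands the job in; it is judged then, once.
The state is a dict: "t": time; "q": joint angles; "joint_velocities": joint speeds; "tau": joint torques, N m; "eef_pos": TCP position; "tcp_rot": TCP orientation; "force": force on the tool from outside, world axes, zero at the start; "torque": the same for the moment, N m; "opening": opening from 0.0 (shut) to 1.0 (fully open); "gripper_force": force on a finger pad.
Only numpy, scipy, OpenCV 4.12 (cv2) and the standard library are available. Lean on these libraries where they do the work, as an engineer would, in place of code of your own. Each camera call takes 0.05 s, during which the arm holds its last target. There are 200 camera calls.

TASK

Hang the flat steel hook spanner by its round eye on the upturned hook of the stand's swing arm, which stands swung out over the front of the bench, and let go of it. Then push the arm round to the left, all the way home against its stop, with the spanner still hanging freely and at rest on the hook. Leave the tape roll, bottle, screwdriver and tip cleaner where they are.

Things in the scene. Friction and masses are not known exactly. Their poses are not given: they have to be found in the camera images.
- spanner: flat hook spanner of bare steel lying flat, 6 mm thick, 180 mm long, 0.1 kg. Straight handle 16 mm wide and 113 mm long. Origin at the middle of the handle's underside (centre of mass about 9 mm towards the jaw); x runs along the handle to the eye, z is up through the thickness; a crescent jaw (30 mm radius) at the -x end curls to +y, ending 90 mm behind the origin
- spanner_eye (a point): centre of the round eye at the end of the spanner's handle, at mid thickness, 70 mm in +x from the spanner's origin; hole 24 mm in diameter, ring 39 mm outside diameter; axes as the spanner's
- stand: fixed tool stand: grey base plate 140 x 110 x 14 mm with an upright steel post 18 mm thick, 232 mm high; origin at the centre of the base's underside, z up. The swing arm turns on top of the post
- swing_arm (a joint): angle of the swing arm about the upright post, rad: 0 is home against its stop, where the arm points along the stand's +y (to the robot's left); grows anticlockwise from above, as the arm swings out towards the robot (about 1.57 when it points along the stand's -x); limit 2.1. It stays where it is left; about 1.5 N at the middle of the arm moves it
- pivot (a point): point on the pivot axis at the height of the arm's centre line (235 mm over the bench); x, y, z axes turn with the arm: y points outward along the arm, z up. The hub here has 14 mm radius and its top is 19 mm above this point
- bar_middle (a point): middle of the arm's straight round bar (8 mm thick), 60 mm out from the pivot, on its centre line; a good place to push; axes as pivot
- hook_seat (a point): lowest point of the bar's centre line in the bend of the hook, 124 mm out from the pivot and 12 mm below the straight bar's centre line, where the eye comes to hang; axes as pivot
- hook_tip (a point): top end of the upturned hook tip (bar 8 mm thick), 137 mm out from the pivot, 24 mm above the straight bar's centre line; axes as pivot
- tape: roll of brown tape lying flat, 92 mm across, 45 mm high, bystander; origin at the centre of its underside
- flux: small white bottle with a pointed cap, 34 mm across, 95 mm high, bystander; origin at the centre of its underside
- driver: screwdriver with red handle lying down, 155 x 20 x 20 mm, bystander; origin at the centre of its underside
- cleaner: round black tip cleaner pot with brass wool, 62 mm across, 36 mm high, bystander; origin at the centre of its underside

How it is judged:
By the outcome, as a careful person would: the job done as asked, in the order asked, and still so for the second after the job is handed in, with the robot touching nothing.
It also fails if it takes over 72 s, if anything falls off the work surface, if the arm or the gripper's body presses on something with over 40 N, if the wrist force passes 120 N, or if a joint passes its speed limit or range.

## Working session

There is one attempt and no reset: what is moved stays moved. The work goes in short steps, Python scripts to look and compute and a tool call to move; the robot and the scene stay as the last step left them, time stands still between calls to the robot, and variables do not carry over. Pictures are saved under pics/ and viewed, at most 13 in all, crops included, and the job is handed in when it is done.

Besides the shell and the picture viewer there is one more tool, called after "Request:" as a command line: name --argument value ..., lists and objects as JSON in quotes. arm_command: Moves the arm, as the interface text tells. Its arguments: {"type":"object","properties":{"targets":{"type":"array","items":{"type":"array"}}},"required":["targets"]}

```bash
mkdir -p pics; ls; cat > h.py <<'E'
from workcell import *
import numpy as np, cv2
from scipy.spatial.transform import Rotation as R
def cam(n):
    c=camera_info(n); K=np.array(c["camera_matrix"]); Rm=cv2.Rodrigues(np.array(c["rvec"],float))[0]; t=np.array(c["tvec"],float).ravel()
    return K,c["k1"],Rm,t
def ray(n,uv):
    K,k1,Rm,t=cam(n); uv=np.atleast_2d(np.asarray(uv,float))
    d=np.c_[(uv[:,0]-K[0,2])/K[0,0],(uv[:,1]-K[1,2])/K[1,1]]; s=d.copy()
    for _ in range(20): s=d/(1+k1*(s**2).sum(1,keepdims=True))
    return -Rm.T@t, s, Rm
def onplane(n,uv,z):
    o,s,Rm=ray(n,uv); d=np.c_[s,np.ones(len(s))]@Rm
    return o+d*((z-o[2])/d[:,2])[:,None]
def withdepth(n,uv,dep):
    o,s,Rm=ray(n,uv); return o+(np.c_[s,np.ones(len(s))]*np.asarray(dep).reshape(-1,1))@Rm
def proj(n,P):
    K,k1,Rm,t=cam(n); p=np.atleast_2d(P)@Rm.T+t; s=p[:,:2]/p[:,2:]; s=s*(1+k1*(s**2).sum(1,keepdims=True))
    return s*[K[0,0],K[1,1]]+[K[0,2],K[1,2]]
E
cat > a.py <<'E'
from h import *
for n in ("scene","top"):
    im,d=get_image(n); np.savez(f"{n}0.npz",im=im,d=d); cv2.imwrite(f"pics/{n}0.png",cv2.resize(im[:,:,::-1],(800,600)))
    c=camera_info(n); print(n,c["camera_matrix"],c["k1"],cam(n)[2].tolist(),-cam(n)[2].T@cam(n)[3])
print(get_obs())
E
python3 a.py
```

```text
pics
scene [[384.80151207   0.         258.00108375]
 [  0.         384.80151207 196.46299933]
 [  0.           0.           1.        ]] -0.05489212356116403 [[-0.7644386547313955, -0.6446849143104626, -0.0038606233908341503], [-0.39714867435700596, 0.475621451930097, -0.7848930913954966], [0.5078449306716837, -0.5984693774324783, -0.6196191819711966]] [0.13298108 0.51076695 0.77427439]
top [[369.86208441   0.         257.66665769]
 [  0.         369.86208441 191.8201325 ]
 [  0.           0.           1.        ]] 0.015148480919408097 [[0.02166310978157404, -0.9997606444686845, 0.003059974861399292], [-0.990862157336086, -0.02187765124387564, -0.13309227451407193], [0.13312736320482432, -0.00014882073868258128, -0.9910989269586152]] [ 0.46868655 -0.06286012  1.27818399]
{'t': 0.1, 'q': array([-1.39771061e+00,  9.18004563e-02,  1.23178568e+00, -1.18095700e-05,
        1.81979062e+00, -5.66955869e-02]), 'joint_velocities': array([-0.00123825, -0.00218763, -0.0032486 ,  0.00066098,  0.00125203,
       -0.00138659]), 'tau': array([ 1.58817867e-03, -4.60218000e+01, -4.19218397e+01, -6.45964997e-05,
        1.05953595e-02, -1.78804964e-05]), 'eef_pos': array([ 0.13661192, -0.58397949,  0.23024241]), 'tcp_rot': array([-3.13981077e+00, -8.96643908e-05,  2.29778325e-01]), 'force': array([-0.04709575,  0.66284719,  0.40747121]), 'torque': array([0.01748585, 0.0453698 , 0.0251889 ]), 'gripper_force': 0.0, 'opening': 1.000324256923627}
```

View pics/scene0.png

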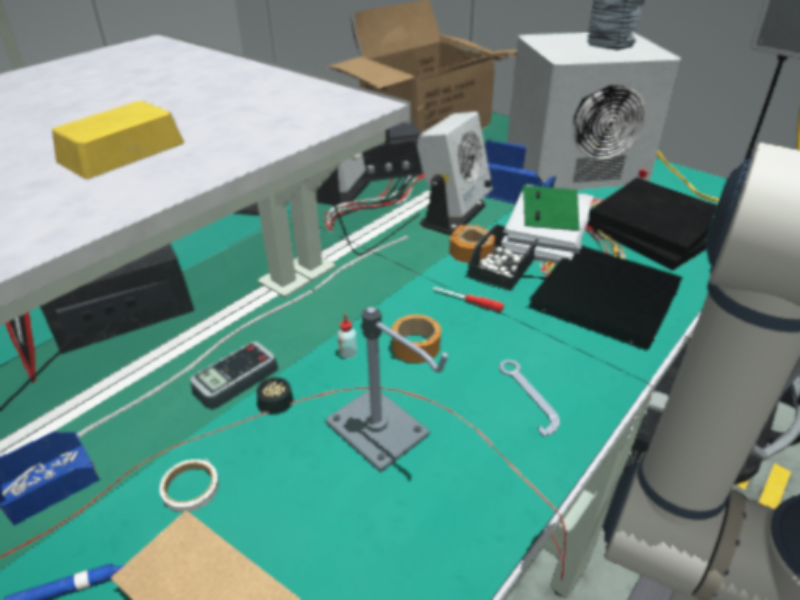

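View pics/top0.png

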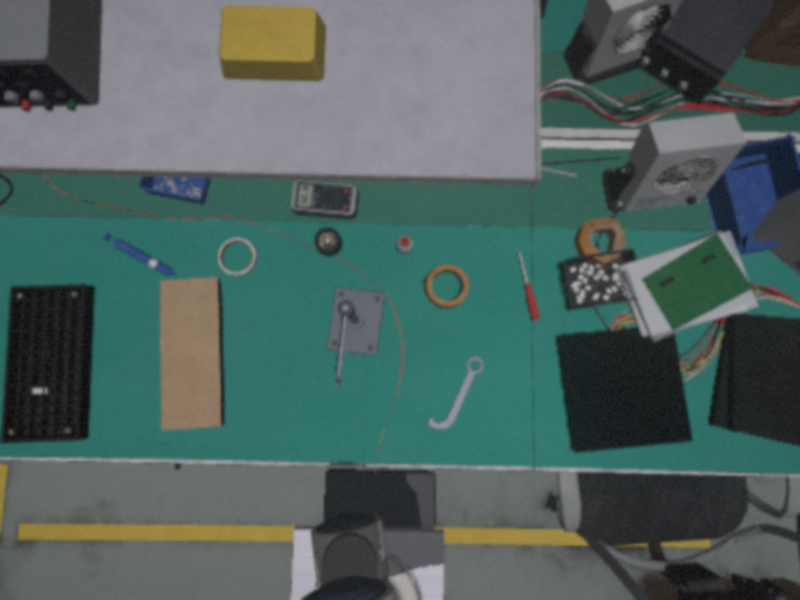

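The scene shot shows the stand near (375,400), its arm pointing at the robot with the hook at (440,362), and the spanner's eye at (510,367). In the top shot (800x600) the hub is at (345,310), the hook at (338,382), the spanner's eye at (475,365) and its jaw at (440,422). Next I measure these.

```bash
cat > b.py <<'E'
from h import *
def mask(n,roi,f):
    z=np.load(f"{n}0.npz"); im=z["im"]; hsv=cv2.cvtColor(im,cv2.COLOR_RGB2HSV)
    m=f(hsv).astype(np.uint8)*255; k=np.zeros_like(m); x0,y0,x1,y1=roi; k[y0:y1,x0:x1]=255
    return m&k, z
def spn(n,roi):
    m,z=mask(n,roi,lambda h:(h[...,1]<90)&(h[...,2]>110))
    cs,hi=cv2.findContours(m,cv2.RETR_CCOMP,cv2.CHAIN_APPROX_NONE)
    i=max(range(len(cs)),key=lambda i:cv2.contourArea(cs[i])); c=cs[i][:,0]
    holes=[(cv2.contourArea(cs[j]),cs[j][:,0]) for j in range(len(cs)) if hi[0][j][3]==i]
    P=onplane(n,c,.005)[:,:2]
    h=max(holes,key=lambda a:a[0])[1]; H=onplane(n,h,.004)[:,:2]
    e=cv2.minEnclosingCircle(H.astype(np.float32)); 
    e0=np.array(e[0]); print(n,"hole",e, H.mean(0))
    ys,xs=np.nonzero(m); q=onplane(n,np.c_[xs,ys],.005)[:,:2]; r=np.linalg.norm(q-e0,axis=1)
    q=q[(r>.03)&(r<.115)&(r<.2)]; 
    v=cv2.fitLine(q.astype(np.float32),cv2.DIST_HUBER,0,.001,.001).ravel(); u=v[:2]*np.sign((e0-v[2:])@v[:2])
    print("dir to eye",u,np.degrees(np.arctan2(u[1],u[0])),"mid",v[2:],"off",np.cross(u,e0-v[2:]), "far",np.linalg.norm(P-e0,axis=1).max())
spn("top",(265,222,316,280)); spn("scene",(310,225,370,285))
# top view: orientation of stand base, hub, tip by depth
for n in("top","scene"):
    z=np.load(f"{n}0.npz"); d=z["d"]; v,u=np.mgrid[0:384,0:512]; P=withdepth(n,np.c_[u.ravel(),v.ravel()],d.ravel())
    ok=(d.ravel()>0)&(P[:,2]>.19)&(P[:,2]<.31)&(P[:,0]>.3)&(P[:,0]<.62)&(P[:,1]>-.1)&(P[:,1]<.2)
    Q=P[ok]; np.save(f"{n}_arm.npy",Q)
    print(n,len(Q)); print(np.round(Q[np.argsort(Q[:,0])][::max(1,len(Q)//25)],3).tolist())
for n,s in(("top",(190,175,255,260)),):
    m,z=mask(n,s,lambda h:(h[...,1]<90)&(h[...,2]>60))
    c=max(cv2.findContours(m,0,1)[0],key=cv2.contourArea); print(cv2.minAreaRect(onplane(n,c[:,0],.014)[:,:2].astype(np.float32)))
z=np.load("top0.npz")["im"]; s=np.load("scene0.npz")["im"]
a=cv2.resize(z[170:285,190:320],None,fx=3,fy=3,interpolation=2); b=cv2.resize(s[190:310,200:370],None,fx=2.35,fy=2.35,interpolation=2)
H=max(a.shape[0],b.shape[0]); o=np.zeros((H,a.shape[1]+b.shape[1],3),np.uint8); o[:a.shape[0],:a.shape[1]]=a; o[:b.shape[0],a.shape[1]:]=b; cv2.imwrite("pics/crop0.png",o[:,:,::-1]); print(o.shape)
E
python3 b.py
```

```text
top hole ((0.49945151805877686, -0.2231106013059616), 0.01305092591792345) [ 0.50016712 -0.22351264]
dir to eye [ 0.91450191 -0.40458164] -23.86491252248298 mid [ 0.43298078 -0.19399308] off 0.00026480989818011835 far 0.16451522535897206
scene hole ((0.5007033944129944, -0.22256852686405182), 0.013745137490332127) [ 0.50073355 -0.2226281 ]
dir to eye [ 0.91477633 -0.40396076] -23.826019364389527 mid [ 0.43395233 -0.19274472] off -0.00031730480788993987 far 0.16448943632475047
top 218
[[0.454, 0.053, 0.26], [0.459, 0.048, 0.25], [0.468, 0.052, 0.224], [0.479, 0.051, 0.234], [0.484, 0.048, 0.233], [0.493, 0.048, 0.237], [0.501, 0.051, 0.237], [0.509, 0.046, 0.238], [0.518, 0.049, 0.238], [0.523, 0.049, 0.237], [0.532, 0.041, 0.239], [0.54, 0.047, 0.238], [0.549, 0.044, 0.24], [0.557, 0.045, 0.239], [0.563, 0.042, 0.238], [0.571, 0.046, 0.237], [0.579, 0.042, 0.249], [0.582, 0.048, 0.247], [0.584, 0.048, 0.249], [0.586, 0.029, 0.239], [0.587, 0.045, 0.248], [0.59, 0.039, 0.252], [0.592, 0.042, 0.256], [0.593, 0.054, 0.245], [0.596, 0.028, 0.249], [0.599, 0.04, 0.247], [0.602, 0.031, 0.2
[... 357 characters left out ...]
[0.578, 0.046, 0.249], [0.579, 0.046, 0.237], [0.581, 0.05, 0.248], [0.582, 0.045, 0.197], [0.583, 0.041, 0.247], [0.584, 0.03, 0.248], [0.586, 0.055, 0.229], [0.587, 0.054, 0.222], [0.589, 0.053, 0.214], [0.59, 0.045, 0.254], [0.593, 0.043, 0.254], [0.596, 0.05, 0.248], [0.608, 0.045, 0.221]]
((0.5557892322540283, 0.032988447695970535), (0.13083386421203613, 0.2263345867395401), 83.61157989501953)
(345, 790, 3)b.py:18: DeprecationWarning: Arrays of 2-dimensional vectors are deprecated. Use arrays of 3-dimensional vectors instead. (deprecated in NumPy 2.0)
  print("dir to eye",u,np.degrees(np.arctan2(u[1],u[0])),"mid",v[2:],"off",np.cross(u,e0-v[2:]), "far",np.linalg.norm(P-e0,axis=1).max())
```

View pics/crop0.png

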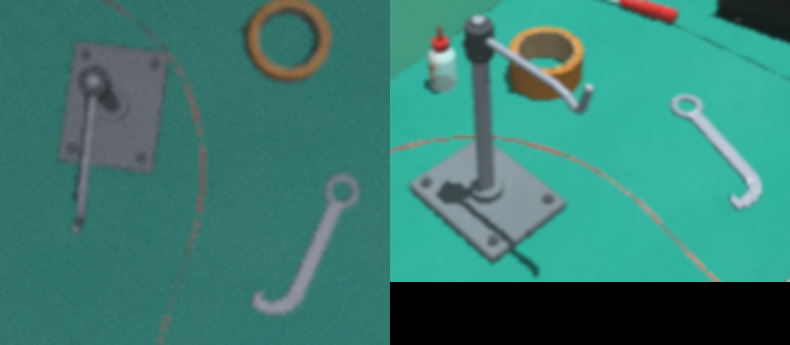

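The crops show the stand's hub at about (221,197) and the tip at about (215,246) in full-size top pixels. The spanner is lying clear with its eye pointing away from the robot. Next I refine the arm's position and compute the approach.

```bash
cat > c.py <<'E'
from h import *
def delta(pos,yaw,tilt=0):
    """tool down with tool x at azimuth yaw (deg), then tilted so fingers point forward (tool x down->handle down at rear)"""
    o=get_obs(); R0=R.from_euler("xyz",o["tcp_rot"]); 
    Rt=R.from_euler("xyz",[180,0,yaw],degrees=True)*R.from_rotvec([0,tilt,0],degrees=True)
    s=R0.inv().apply(np.array(pos)-o["eef_pos"]); w=(R0.inv()*Rt).as_rotvec(degrees=True)
    print("shift",np.round(s,4).tolist(),"turn",np.round(w,2).tolist(),"| x ax",Rt.apply([1,0,0]).round(2),"z ax",Rt.apply([0,0,1]).round(2))
E
cat > d.py <<'E'
from c import *
A=np.load("top_arm.npy"); B=np.load("scene_arm.npy")
for Q in(A,B):
    s=Q[(Q[:,0]>.48)&(Q[:,0]<.57)]; v=cv2.fitLine(s[:,:2].astype(np.float32),cv2.DIST_HUBER,0,.001,.001).ravel(); u=-v[:2]*np.sign(v[0])
    h=Q[(Q[:,2]>.25)&(Q[:,0]>.56)]; t=Q[(Q[:,2]>.25)&(Q[:,0]<.48)]
    print("dir",u,"pt",v[2:],"z",s[:,2].mean(),"hubtop",h.mean(0),len(h),"tip",t.mean(0),len(t),"top of tip",Q[Q[:,0]<.47][:,2].max())
print("hub",onplane("top",[[221,196.7]],.254),"tip",onplane("top",[[215.3,246.3]],.259),"tip scene",onplane("scene",[[200+(588-390)/2.35,190+88/2.35]],.259),"hub sc",onplane("scene",[[200+(479-390)/2.35,190+19/2.35]],.254))
delta([.4546,-.2026,.10],-23.85)
delta([.4546,-.2026,.001],-23.85)
E
python3 d.py
```

```text
dir [-0.9970243  0.0770879] pt [0.5249328 0.0455933] z 0.23758884602646238 hubtop [0.59287418 0.03933246 0.25265559] 24 tip [0.45712457 0.05073378 0.25621222] 8 top of tip 0.25951105443450784
dir [-0.9944585   0.10512999] pt [0.5262513  0.04844238] z 0.2374446208547707 hubtop [0.58945435 0.04168549 0.25304596] 22 tip [0.45433572 0.05467815 0.25575887] 19 top of tip 0.2602640898919635
hub [[0.59027889 0.03888186 0.254     ]] tip [[0.45333621 0.04912417 0.259     ]] tip scene [[0.45254531 0.05505045 0.259     ]] hub sc [[0.5892892  0.04061327 0.254     ]]
shift [0.3965, -0.2987, 0.1308] turn [-0.1, 0.03, 37.02] | x ax [ 0.91 -0.4   0.  ] z ax [-0. -0. -1.]
shift [0.3965, -0.2985, 0.2298] turn [-0.1, 0.03, 37.02] | x ax [ 0.91 -0.4   0.  ] z ax [-0. -0. -1.]
```

Request:
arm_command --targets '[[0.2,[0.3965,-0.2987,0.13],[0,0,37]],[0.2,[0.3965,-0.2987,0.13],[0,0,37]],[0.2,[0.3965,-0.2987,0.13],[0,0,37]],[0.2,[0.3965,-0.2987,0.13],[0,0,37]],[0.2,[0.3965,-0.2987,0.13],[0,0,37]],[0.2,[0.3965,-0.2987,0.13],[0,0,37]],[0.2,[0.3965,-0.2987,0.13],[0,0,37]],[0.2,[0.3965,-0.2987,0.13],[0,0,37]],[0.2,[0.3965,-0.2987,0.13],[0,0,37]],[0.2,[0.3965,-0.2987,0.13],[0,0,37]],[0.2,[0.3965,-0.2987,0.13],[0,0,37]],[0.2,[0.3965,-0.2987,0.13],[0,0,37]]]'

```text
t: 1.3
eef_pos: [0.4552, -0.2005, 0.0996]
tcp_rot: [-3.141, 0.003, -0.412]
force: [-0.6, -0.4, 1.0]
opening: 0.603
gripper_force: 0.0
```

```bash
python3 -c "
from c import *
o=get_obs();print(o['t'],o['q'],o['eef_pos'],o['opening'])
delta([.4546,-.2026,.001],-23.85)"
```

```text
1.3 [-4.83715194e-01 -1.70775205e-01  1.71873470e+00  6.39541060e-04
  1.59664510e+00  1.49891755e+00] [ 0.45520302 -0.20048507  0.09956005] 0.6025113092411881
shift [0.0006, 0.0023, 0.0986] turn [-0.05, 0.17, 0.25] | x ax [ 0.91 -0.4   0.  ] z ax [-0. -0. -1.]
```

Request:
arm_command --targets '[[0,[0.0005,0.002,0.03],[0,0,0.2]],[0,[0.0005,0.002,0.06],[0,0,0.2]],[0,[0.0005,0.002,0.08],[0,0,0.2]],[0,[0.0005,0.002,0.09],[0,0,0.2]],[0,[0.0005,0.002,0.095],[0,0,0.2]],[0,[0.0005,0.002,0.0975],[0,0,0.2]],[0,[0.0005,0.002,0.0975],[0,0,0.2]]]'

```text
t: 2.0
eef_pos: [0.4547, -0.2056, 0.0047]
tcp_rot: [3.141, -0.001, -0.42]
force: [0.3, -0.1, 0.7]
opening: 0.498
gripper_force: 0.0
```

Request:
arm_command --targets '[[-1,[0,0,0],[0,0,0]],[-1,[0,0,0],[0,0,0]],[-1,[0,0,0],[0,0,0]],[-1,[0,0,0],[0,0,0]],[-1,[0,0,0],[0,0,0]],[-1,[0,0,0],[0,0,0]],[-1,[0,0,0],[0,0,0]],[-1,[0,0,0],[0,0,0]]]'

```text
t: 2.8
eef_pos: [0.455, -0.2054, 0.0051]
tcp_rot: [3.141, -0.002, -0.419]
force: [0.7, 0.2, 6.7]
opening: 0.135
gripper_force: 58.7
```

Request:
arm_command --targets '[[-1,[0,0,-0.01],[0,0,0]],[-1,[0,0,-0.03],[0,0,0]],[-1,[0,0,-0.06],[0,0,0]],[-1,[0,0,-0.1],[0,0,0]],[-1,[0,0,-0.15],[0,0,0]],[-1,[0,0,-0.2],[0,0,0]],[-1,[0,0,-0.25],[0,0,0]],[-1,[0,0,-0.28],[0,0,0]],[-1,[0,0,-0.3],[0,0,0]],[-1,[0,0,-0.3],[0,0,0]],[-1,[0,0,-0.3],[0,0,0]]]'

```text
t: 3.9
eef_pos: [0.4543, -0.2051, 0.3032]
tcp_rot: [3.142, 0.0, -0.419]
force: [0.9, 0.3, -1.1]
opening: 0.128
gripper_force: 58.7
```

```bash
cat > e.py <<'E'
from c import *
import sys
n=sys.argv[1]; o=get_obs(); print(o['t'],o['q'].round(3),o['eef_pos'].round(4),o['opening'],o['gripper_force'],o['force'])
ims=[]
for c,P in (("scene",sys.argv[2]),("top",sys.argv[3])):
    im,d=get_image(c); np.savez(f"{c}{n}.npz",im=im,d=d); x,y=map(int,P.split(","))
    x=max(0,min(x,512-130)); y=max(0,min(y,384-150)); print(c,"crop origin",x,y,"scale 3"); ims.append(cv2.resize(im[y:y+150,x:x+130],None,fx=3,fy=3,interpolation=cv2.INTER_CUBIC))
cv2.imwrite(f"pics/{n}.png",np.hstack(ims)[:,:,::-1])
E
python3 e.py 1 290,130 250,180
```

```text
3.9 [-0.492 -0.153  1.342 -0.     1.954  1.498] [ 0.4543 -0.2051  0.3032] 0.12818067538925362 58.67011696100235 [ 0.87095172  0.32269801 -1.07524391]
scene crop origin 290 130 scale 3
top crop origin 250 180 scale 3
```

View pics/1.png

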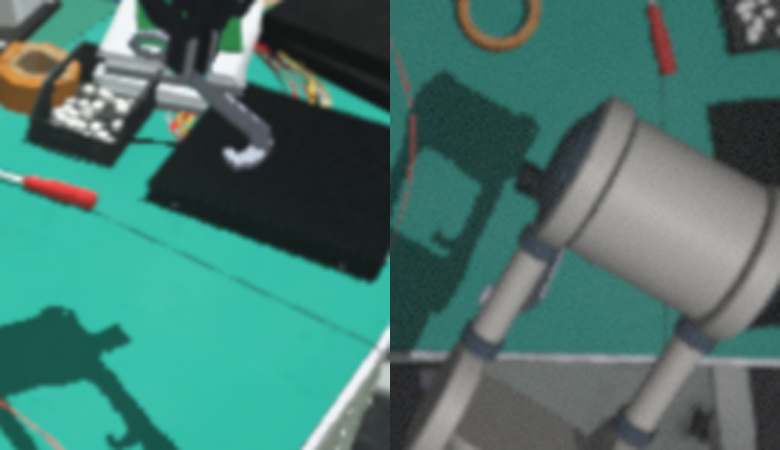

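Scene crop: the spanner is held level in the fingers, eye at scene pixel (340,144), jaw at (372,180). I will check how it sits in the hand using depth.

```bash
cat > f.py <<'E'
from c import *
o=get_obs(); R0=R.from_euler("xyz",o["tcp_rot"])
z=np.load("scene1.npz"); d=z["d"]; v,u=np.mgrid[0:384,0:512]; P=withdepth("scene",np.c_[u.ravel(),v.ravel()],d.ravel())
T=R0.inv().apply(P-o["eef_pos"])
ok=(d.ravel()>0)&(abs(T[:,2])<.03)&(T[:,0]>-.13)&(T[:,0]<.09)&(abs(T[:,1])<.05)
Q=T[ok]
for a,b in((-.13,-.1),(-.1,-.07),(-.07,-.04),(-.04,-.02),(.02,.035),(.035,.05),(.05,.06),(.06,.08)):
    s=Q[(Q[:,0]>a)&(Q[:,0]<b)]; print(a,b,len(s),np.median(s,0).round(4) if len(s) else "",s[:,1].min().round(4),s[:,1].max().round(4)) if len(s) else 0
s=Q[(Q[:,0]>.02)]; print("ring x max",np.percentile(s[:,0],[50,95,99]))
for zz in(-.003,0,.003,.006): print(zz,R0.inv().apply(onplane("scene",[[340,144]],o["eef_pos"][2]-zz)-o["eef_pos"]).round(4))
E
python3 f.py
```

```text
-0.13 -0.1 79 [-0.1067 -0.0292 -0.0008] -0.0433 -0.0034
-0.1 -0.07 86 [-0.0873 -0.0061 -0.0014] -0.0408 0.0081
-0.07 -0.04 76 [-0.0549 -0.0041 -0.0018] -0.0101 0.0079
-0.04 -0.02 47 [-0.0293 -0.0037 -0.0024] -0.0093 0.0074
0.02 0.035 19 [ 0.032  -0.0075 -0.0027] -0.0161 0.0015
0.035 0.05 29 [ 0.0427 -0.0132 -0.0025] -0.0199 0.0127
0.05 0.06 29 [ 0.0565  0.0032 -0.0028] -0.0196 0.0151
0.06 0.08 18 [ 0.0627 -0.0004 -0.0036] -0.0101 0.0109
ring x max [0.04983957 0.06392687 0.06713282]
-0.003 [[ 0.0474 -0.0015 -0.0032]]
0 [[ 0.0515  0.0018 -0.0002]]
0.003 [[0.0555 0.0051 0.0028]]
0.006 [[0.0596 0.0085 0.0058]]
```

```bash
cat >> c.py <<'E'
PIV=np.array([.591,.040,.235]); AZ=175.0; EYE=np.array([.0487,-.001,.0005])
def eye_at(r,z,tilt,yaw=AZ-180,off=0.):
    a=np.radians(AZ); e=PIV+[r*np.cos(a)-off*np.sin(a),r*np.sin(a)+off*np.cos(a),z]
    Rt=R.from_euler("xyz",[180,0,yaw],degrees=True)*R.from_rotvec([0,tilt,0],degrees=True)
    p=e-Rt.apply(EYE); print("tcp",p.round(3),end=" "); delta(p,yaw,tilt)
E
python3 -c "
from c import *
eye_at(150,0,0) if 0 else None
eye_at(.139,.055,0); eye_at(.139,.05,20); eye_at(.133,.012,20); eye_at(.128,-.012,45)"
```

```text
tcp [0.404 0.055 0.29 ] shift [-0.1517, -0.2173, 0.0117] turn [-0.04, 0.18, -19.03] | x ax [ 1.   -0.09  0.  ] z ax [-0. -0. -1.]
tcp [0.407 0.055 0.269] shift [-0.149, -0.2182, 0.0334] turn [3.28, 20.0, -18.85] | x ax [ 0.94 -0.08  0.34] z ax [ 0.34 -0.03 -0.94]
tcp [0.413 0.055 0.231] shift [-0.1432, -0.2201, 0.0714] turn [3.28, 20.0, -18.85] | x ax [ 0.94 -0.08  0.34] z ax [ 0.34 -0.03 -0.94]
tcp [0.429 0.053 0.189] shift [-0.1278, -0.2254, 0.1132] turn [7.43, 44.76, -18.06] | x ax [ 0.7  -0.06  0.71] z ax [ 0.7  -0.06 -0.71]
```

Request:
arm_command --targets '[[-1,[-0.015,-0.022,0.0],[0.3,2,-2]],[-1,[-0.03,-0.044,0.0],[0.6,4,-4]],[-1,[-0.045,-0.066,0.0],[1,6,-6]],[-1,[-0.06,-0.088,0.003],[1.3,8,-7.5]],[-1,[-0.075,-0.11,0.006],[1.6,10,-9.5]],[-1,[-0.09,-0.132,0.01],[2,12,-11.5]],[-1,[-0.105,-0.154,0.015],[2.3,14,-13]],[-1,[-0.12,-0.176,0.02],[2.6,16,-15]],[-1,[-0.135,-0.198,0.025],[3,18,-17]],[-1,[-0.143,-0.21,0.03],[3.2,19,-18]],[-1,[-0.149,-0.2182,0.0334],[3.28,20,-18.85]],[-1,[-0.149,-0.2182,0.0334],[3.28,20,-18.85]]]'

```text
t: 5.2
eef_pos: [0.4062, 0.0559, 0.2679]
tcp_rot: [3.14, -0.349, -0.084]
force: [-0.2, 0.1, -0.7]
opening: 0.13
gripper_force: 58.8
```

Request:
arm_command --targets '[[-1,[0,0,0],[0,0,0]],[-1,[0,0,0],[0,0,0]],[-1,[0,0,0],[0,0,0]]]'

```text
t: 5.5
eef_pos: [0.4074, 0.0542, 0.2703]
tcp_rot: [3.14, -0.352, -0.088]
force: [-0.7, -0.7, -0.2]
opening: 0.133
gripper_force: 58.8
```

```bash
python3 e.py 2 240,130 160,180; python3 -c "
from c import *
o=get_obs(); print((o['eef_pos']+R.from_euler('xyz',o['tcp_rot']).apply(EYE)).round(4), proj('scene',o['eef_pos']+R.from_euler('xyz',o['tcp_rot']).apply(EYE)))
eye_at(.139,.05,20); eye_at(.133,.012,20); eye_at(.128,-.012,45)"
```

```text
5.5 [ 0.106 -0.733  1.853 -0.068  1.676  1.746] [0.4074 0.0542 0.2703] 0.1329600507005385 58.824506253004074 [-0.6863551  -0.71246966 -0.24075754]
scene crop origin 240 130 scale 3
top crop origin 160 180 scale 3
[0.4532 0.0513 0.2867] [[285.73482742 215.70716798]]
tcp [0.407 0.055 0.269] shift [-0.0012, -0.0007, 0.0012] turn [0.1, -0.16, -0.04] | x ax [ 0.94 -0.08  0.34] z ax [ 0.34 -0.03 -0.94]
tcp [0.413 0.055 0.231] shift [-0.0087, -0.0008, 0.039] turn [0.1, -0.16, -0.04] | x ax [ 0.94 -0.08  0.34] z ax [ 0.34 -0.03 -0.94]
tcp [0.429 0.053 0.189] shift [-0.008, -0.0008, 0.0839] turn [0.1, 24.84, -0.01] | x ax [ 0.7  -0.06  0.71] z ax [ 0.7  -0.06 -0.71]
```

View pics/2.png

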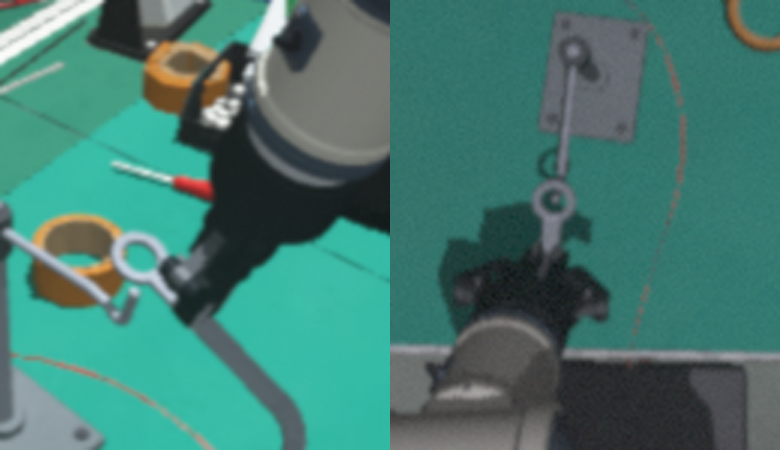

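The top crop shows the eye ring centred over the hook tip (tip visible inside the hole), and the scene crop agrees. Joint 2 is close to its limit, so I will fit the planar kinematics to see how much tilt is available at the seat.

```bash
cat > k.py <<'E'
import numpy as np
from scipy.optimize import least_squares
D=[((.0918,1.2318,1.8198),(.1366,-.584,.2302)),((-.1708,1.7187,1.5966),(.4552,-.2005,.0996)),((-.153,1.342,1.954),(.4543,-.2051,.3032)),((-.733,1.853,1.676),(.4074,.0542,.2703))]
def fk(p,q):
    a,l1,l2,e,h,L=p; s=q[0]+q[1]; t=s+q[2]
    return np.array([a+l1*np.sin(q[0])+l2*np.sin(s)+e*np.cos(s)+L*np.sin(t), h+l1*np.cos(q[0])+l2*np.cos(s)-e*np.sin(s)+L*np.cos(t)])
x0=np.array([.05,.33,.33,0,.35,.28])
f=lambda p:np.r_[np.concatenate([fk(p,q)-[np.sqrt(x*x+y*y-.034**2),z] for q,(x,y,z) in D])*1000,(p-x0)*2]
s=least_squares(f,x0); p=s.x; print(p.round(3),s.fun[:8].round(1))
for th in(20,25,30,35,40,45,50):
    t=np.pi-np.radians(th); a=np.radians(175)
    for er,ez in((.130,-.016),):
        e=np.array([.591-er*.996+0,.235+ez]); c=np.array([e[0]-.0487*np.cos(np.radians(th)),e[1]-.0487*np.sin(np.radians(th))])
        r=np.hypot(c[0],.054)
        g=least_squares(lambda w:fk(p,(w[0],w[1],t-w[0]-w[1]))-[r,c[1]],[-.7,1.9]); w=g.x; print(th,c.round(3),w.round(3),"q5",(t-w.sum()).round(3),g.cost<1e-6)
E
python3 k.py
```

```text
[-0.002  0.371  0.56   0.098  0.152  0.334] [-0.1  0.2  0.  -0.1  0.1  0.1  0.  -0.2]
20 [0.416 0.202] [-0.754  1.987] q5 1.559 True
25 [0.417 0.198] [-0.845  2.062] q5 1.488 True
30 [0.419 0.195] [-0.939  2.138] q5 1.419 True
35 [0.422 0.191] [-1.037  2.216] q5 1.352 True
40 [0.424 0.188] [-1.139  2.296] q5 1.287 True
45 [0.427 0.185] [-1.248  2.378] q5 1.226 True
50 [0.43  0.182] [-1.365  2.463] q5 1.172 True
```

Only about 25° of tool tilt fits the joint limits. So I lower the eye over the tip at about 22°, then move the gripper down on an arc about the hook. The spanner should hinge on the hook and turn between the finger tips before I release it.

```bash
python3 -c "
from c import *
eye_at(.137,.025,20); eye_at(.1325,.003,22)"
```

```text
tcp [0.409 0.055 0.244] shift [-0.008, -0.0007, 0.0254] turn [0.1, -0.16, -0.04] | x ax [ 0.94 -0.08  0.34] z ax [ 0.34 -0.03 -0.94]
tcp [0.414 0.055 0.22 ] shift [-0.0113, -0.0008, 0.0493] turn [0.1, 1.84, -0.03] | x ax [ 0.92 -0.08  0.37] z ax [ 0.37 -0.03 -0.93]
```

Request:
arm_command --targets '[[-1,[-0.003,-0.0007,0.01],[0,0,0]],[-1,[-0.006,-0.0007,0.02],[0,0,0]],[-1,[-0.008,-0.0007,0.0254],[0,0,0]],[-1,[-0.0088,-0.0007,0.032],[0,0.5,0]],[-1,[-0.0095,-0.0007,0.037],[0,1,0]],[-1,[-0.0105,-0.0007,0.043],[0,1.4,0]],[-1,[-0.0113,-0.0007,0.049],[0,1.8,0]],[-1,[-0.0113,-0.0007,0.049],[0,1.8,0]],[-1,[-0.0113,-0.0007,0.049],[0,1.8,0]]]'

```text
t: 6.5
eef_pos: [0.4134, 0.055, 0.2205]
tcp_rot: [3.14, -0.384, -0.087]
force: [-0.3, -0.5, 0.4]
opening: 0.131
gripper_force: 58.8
```

```bash
python3 e.py 3 230,160 160,180; cat > g.py <<'E'
from c import *
# hinge arc: eye hinge (r,z), handle angle phi, tool tilt fixed
def arc(r,z,phi,tilt):
    a=np.radians(AZ); e=PIV+[r*np.cos(a),r*np.sin(a),z]; y=np.radians(AZ-180); f=np.radians(phi)
    h=np.array([np.cos(f)*np.cos(y),np.cos(f)*np.sin(y),np.sin(f)])
    p=e-.0487*h; print(phi,"tcp",p.round(3),end=" "); delta(p,AZ-180,tilt)
arc(.1315,-.003,24,23);arc(.130,-.009,30,23);arc(.129,-.013,37,23);arc(.128,-.015,44,23);arc(.128,-.016,50,23)
E
python3 g.py
```

```text
6.5 [ 0.112 -0.783  1.978 -0.075  1.571  1.755] [0.4134 0.055  0.2205] 0.1308168394769066 58.831741232424974 [-0.25614425 -0.46329117  0.37545958]
scene crop origin 230 160 scale 3
top crop origin 160 180 scale 3
24 tcp [0.416 0.055 0.212] shift [-0.0014, -0.0006, 0.0089] turn [0.06, 0.99, 0.03] | x ax [ 0.92 -0.08  0.39] z ax [ 0.39 -0.03 -0.92]
30 tcp [0.419 0.055 0.202] shift [-0.0018, -0.0006, 0.0201] turn [0.06, 0.99, 0.03] | x ax [ 0.92 -0.08  0.39] z ax [ 0.39 -0.03 -0.92]
37 tcp [0.424 0.055 0.193] shift [-0.0012, -0.0006, 0.03] turn [0.06, 0.99, 0.03] | x ax [ 0.92 -0.08  0.39] z ax [ 0.39 -0.03 -0.92]
44 tcp [0.429 0.054 0.186] shift [0.0009, -0.0006, 0.0379] turn [0.06, 0.99, 0.03] | x ax [ 0.92 -0.08  0.39] z ax [ 0.39 -0.03 -0.92]
50 tcp [0.432 0.054 0.182] shift [0.0027, -0.0006, 0.0434] turn [0.06, 0.99, 0.03] | x ax [ 0.92 -0.08  0.39] z ax [ 0.39 -0.03 -0.92]
```

View pics/3.png

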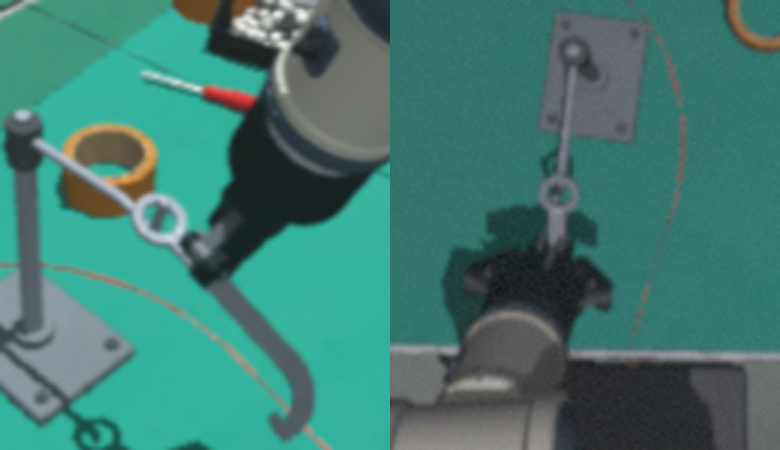

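The eye now encircles the tip, which shows through the hole at scene crop (160,215), and there are no contact forces. Next comes the hinge arc.

Request:
arm_command --targets '[[-1,[-0.0007,-0.0005,0.0045],[0,0.5,0]],[-1,[-0.0014,-0.0005,0.009],[0,1,0]],[-1,[-0.0016,-0.0005,0.0145],[0,1,0]],[-1,[-0.0018,-0.0005,0.02],[0,1,0]],[-1,[-0.0018,-0.0005,0.02],[0,1,0]],[-1,[-0.0018,-0.0005,0.02],[0,1,0]]]'

```text
t: 7.2
eef_pos: [0.4191, 0.0549, 0.2007]
tcp_rot: [3.14, -0.4, -0.087]
force: [-0.6, -0.1, -1.2]
opening: 0.086
gripper_force: 58.7
```

Request:
arm_command --targets '[[-1,[0.0003,0,0.005],[0,0,0]],[-1,[0.0006,0,0.01],[0,0,0]],[-1,[0.0006,0,0.01],[0,0,0]]]'

```text
t: 7.5
eef_pos: [0.4237, 0.0545, 0.1912]
tcp_rot: [3.14, -0.4, -0.087]
force: [-0.8, -0.3, -0.3]
opening: 0.003
gripper_force: 0.0
```

The fingers have closed empty, so the spanner slipped out of the tips. I look before doing anything else.

```bash
python3 e.py 4 200,160 160,180
```

```text
7.5 [ 0.11  -0.785  2.035 -0.078  1.5    1.758] [0.4237 0.0545 0.1912] 0.002640757091480728 0.0 [-0.77605419 -0.32667015 -0.26088579]
scene crop origin 200 160 scale 3
top crop origin 160 180 scale 3
```

View pics/4.png

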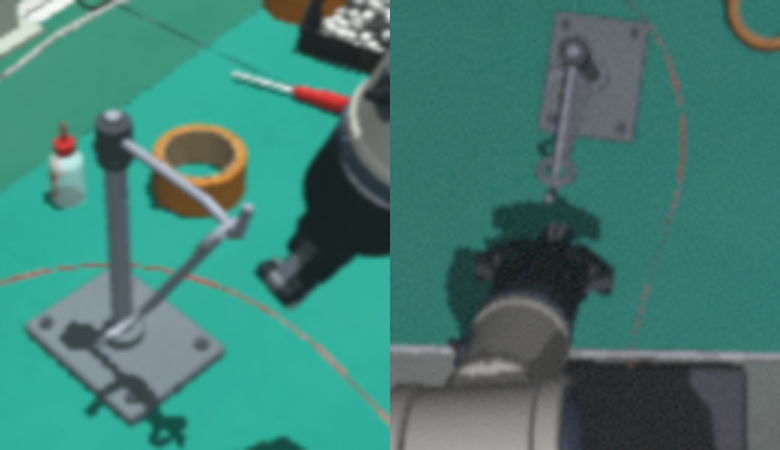

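The spanner is on the hook by its eye and is swinging towards the post (scene crop: eye at (235,225), jaw at (125,335)). I clear the gripper up and back, then let it settle.

Request:
arm_command --targets '[[-1,[-0.02,0,-0.03],[0,0,0]],[-1,[-0.03,0,-0.06],[0,-4,0]],[-1,[-0.02,0,-0.09],[0,-10,0]],[-1,[0,0,-0.12],[0,-17,0]],[-1,[0.03,0,-0.15],[0,-23,0]],[-1,[0.03,0,-0.15],[0,-23,0]],[-1,[0.03,0,-0.15],[0,-23,0]],[-1,[0.03,0,-0.15],[0,-23,0]],[-1,[0.03,0,-0.15],[0,-23,0]],[-1,[0.03,0,-0.15],[0,-23,0]],[-1,[0.03,0,-0.15],[0,-23,0]],[-1,[0.03,0,-0.15],[0,-23,0]]]'

```text
t: 8.8
eef_pos: [0.3923, 0.0575, 0.3424]
tcp_rot: [3.141, -0.001, -0.087]
force: [0.0, 0.9, -0.0]
opening: 0.001
gripper_force: 0.0
```

Request:
arm_command --targets '[[-1,[0,0,0],[0,0,0]],[-1,[0,0,0],[0,0,0]],[-1,[0,0,0],[0,0,0]],[-1,[0,0,0],[0,0,0]],[-1,[0,0,0],[0,0,0]],[-1,[0,0,0],[0,0,0]],[-1,[0,0,0],[0,0,0]],[-1,[0,0,0],[0,0,0]],[-1,[0,0,0],[0,0,0]],[-1,[0,0,0],[0,0,0]],[-1,[0,0,0],[0,0,0]],[-1,[0,0,0],[0,0,0]]]'

```text
t: 10.0
eef_pos: [0.3929, 0.0574, 0.3421]
tcp_rot: [3.14, 0.0, -0.087]
force: [-0.6, -0.5, -0.1]
opening: -0.001
gripper_force: 0.0
```

```bash
python3 e.py 5 200,160 160,180
```

```text
10.0 [ 6.000e-02 -3.890e-01  1.463e+00 -1.000e-03  2.068e+00  1.718e+00] [0.3929 0.0574 0.3421] -0.0005322192228059114 0.0 [-0.58808848 -0.46983754 -0.1319797 ]
scene crop origin 200 160 scale 3
top crop origin 160 180 scale 3
```

View pics/5.png

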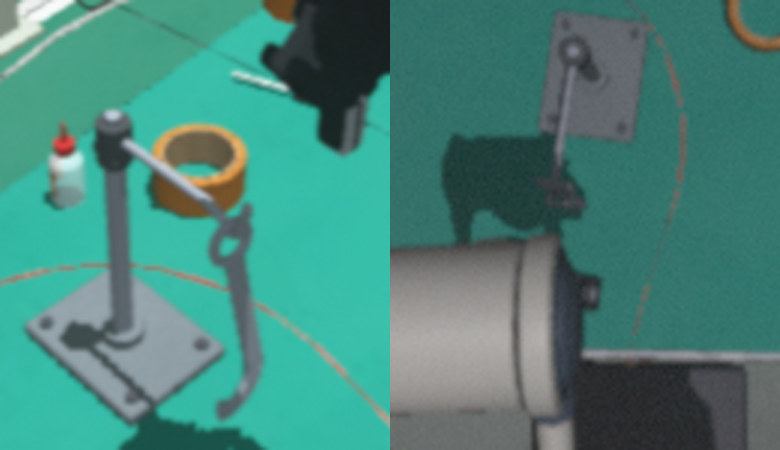

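The spanner hangs by its eye on the hook (eye at scene crop (230,240), jaw at (235,400)) and is clear of the gripper. I push with the shut fingers from the bar's right side. The base plate is yawed about -7°, so home should be at about 83° azimuth.

```bash
cat > p.py <<'E'
from c import *
def pose(al,off,z=.212):
    a=np.radians(al); b=a-np.pi/2
    return PIV*[1,1,0]+.06*np.array([np.cos(a),np.sin(a),0])-off*np.array([np.cos(b),np.sin(b),0])+[0,0,z]
def rows(L):
    o=get_obs(); R0=R.from_euler("xyz",o["tcp_rot"])
    for al,off,z in L:
        Rt=R.from_euler("xyz",[180,0,al-90],degrees=True); s=R0.inv().apply(pose(al,off,z)-o["eef_pos"]); w=(R0.inv()*Rt).as_rotvec(degrees=True)
        print(f"[-1, [{s[0]:.4f}, {s[1]:.4f}, {s[2]:.4f}], [0, 0, {w[2]:.1f}]],",end=" ")
    print()
if __name__=="__main__":
    z=np.load("top0.npz"); P=withdepth("top",[[240,105],[150,105]],[z["d"][105,240],z["d"][105,150]]); print("shelf edge",P)
    rows([(175,.04,.342),(175,.04,.212)])
E
python3 p.py
```

```text
shelf edge [[ 0.7971481  -0.01537304  0.41303318]
 [ 0.79114541  0.20251306  0.41501629]]
[-1, [0.1388, 0.0401, 0.0001], [0, 0, -90.0]], [-1, [0.1389, 0.0399, 0.1301], [0, 0, -90.0]],
```

Request:
arm_command --targets '[[-1,[0.035,0.04,0],[0,0,-8]],[-1,[0.07,0.04,0],[0,0,-16]],[-1,[0.1,0.04,0],[0,0,-24]],[-1,[0.139,0.04,0],[0,0,-32]],[-1,[0.139,0.04,0],[0,0,-40]],[-1,[0.139,0.04,0],[0,0,-48]],[-1,[0.139,0.04,0],[0,0,-56]],[-1,[0.139,0.04,0],[0,0,-64]],[-1,[0.139,0.04,0],[0,0,-72]],[-1,[0.139,0.04,0],[0,0,-80]],[-1,[0.139,0.04,0],[0,0,-88]],[-1,[0.139,0.04,0],[0,0,-90]]]'

```text
t: 11.3
eef_pos: [0.528, 0.0055, 0.3419]
tcp_rot: [-3.141, 0.001, 1.488]
force: [-0.4, -0.1, 0.0]
opening: 0.001
gripper_force: 0.0
```

Request:
arm_command --targets '[[-1,[0,0,0.04],[0,0,0]],[-1,[0,0,0.08],[0,0,0]],[-1,[0,0,0.11],[0,0,0]],[-1,[0,0,0.13],[0,0,0]],[-1,[0,0,0.13],[0,0,0]],[-1,[0,0,0.13],[0,0,0]]]'

```text
t: 11.9
eef_pos: [0.5279, 0.0053, 0.2126]
tcp_rot: [-3.141, 0.001, 1.484]
force: [-0.3, 0.5, 0.6]
opening: 0.002
gripper_force: 0.0
```

```bash
python3 -c "
from p import *
o=get_obs();print(o['t'],o['eef_pos'],o['tcp_rot'],o['force'],o['q'].round(2))
rows([(175,.04-.003*i,.212) for i in range(1,9)]+[(175-a,.015,.212) for a in (1,3,5,7)])"; python3 e.py 6 200,160 160,180
```

```text
11.9 [0.52788251 0.00528223 0.21263183] [-3.14117845e+00  1.25446751e-03  1.48358454e+00] [-0.28837676  0.54867112  0.62712669] [-0.05 -0.11  1.46 -0.    1.79  0.03]
[-1, [0.0031, -0.0001, 0.0006], [0, 0, 0.0]], [-1, [0.0061, -0.0001, 0.0006], [0, 0, 0.0]], [-1, [0.0091, -0.0001, 0.0006], [0, 0, 0.0]], [-1, [0.0121, -0.0001, 0.0006], [0, 0, 0.0]], [-1, [0.0151, -0.0001, 0.0006], [0, 0, 0.0]], [-1, [0.0181, -0.0001, 0.0006], [0, 0, 0.0]], [-1, [0.0211, -0.0001, 0.0006], [0, 0, 0.0]], [-1, [0.0241, -0.0001, 0.0006], [0, 0, 0.0]], [-1, [0.0261, -0.0004, 0.0006], [0, 0, 1.0]], [-1, [0.0282, -0.0008, 0.0006], [0, 0, 3.0]], [-1, [0.0304, -0.0012, 0.0006], [0, 0, 5.0]], [-1, [0.0325, -0.0015, 0.0006], [0, 0, 7.0]], 
11.9 [-5.400e-02 -1.060e-01  1.459e+00 -1.000e-03  1.788e+00  3.300e-02] [0.5279 0.0053 0.2126] 0.001888241214351245 0.0 [-0.28837676  0.54867112  0.62712669]
scene crop origin 200 160 scale 3
top crop origin 160 180 scale 3
```

View pics/6.png

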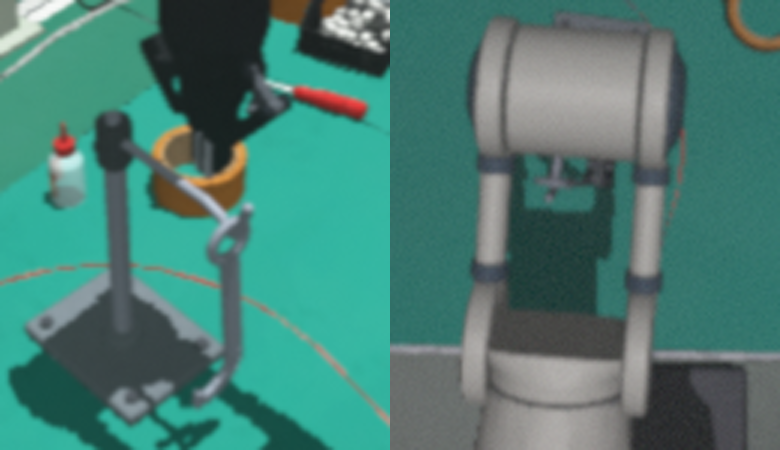

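The fingers are behind (to the right of) the bar at its middle, and the spanner is hanging straight. I start the slow push.

Request:
arm_command --targets '[[-1,[0.003,0,0],[0,0,0]],[-1,[0.006,0,0],[0,0,0]],[-1,[0.009,0,0],[0,0,0]],[-1,[0.012,0,0],[0,0,0]],[-1,[0.015,0,0],[0,0,0]],[-1,[0.018,0,0],[0,0,0]],[-1,[0.02,0,0],[0,0,0]],[-1,[0.022,0,0],[0,0,0]],[-1,[0.024,-0.0001,0],[0,0,0]],[-1,[0.026,-0.0004,0],[0,0,1]],[-1,[0.028,-0.0008,0],[0,0,3]],[-1,[0.03,-0.0012,0],[0,0,5]]]'

```text
t: 13.2
eef_pos: [0.5292, 0.0351, 0.212]
tcp_rot: [-3.141, 0.002, 1.394]
force: [-0.3, -1.9, 0.9]
opening: 0.002
gripper_force: 0.7
```

```bash
python3 -c "
from p import *
o=get_obs();print(o['t'],o['eef_pos'],o['tcp_rot'],o['force'])
rows([(170-2.2*i,.015,.212) for i in range(1,13)])"
```

```text
13.2 [0.52922343 0.03513588 0.21204217] [-3.14124723e+00  1.85149246e-03  1.39376667e+00] [-0.31122532 -1.94258213  0.86262968]
[-1, [0.0028, -0.0005, 0.0000], [0, 0, 2.1]], [-1, [0.0052, -0.0010, 0.0000], [0, 0, 4.3]], [-1, [0.0075, -0.0014, 0.0000], [0, 0, 6.5]], [-1, [0.0099, -0.0016, 0.0000], [0, 0, 8.7]], [-1, [0.0122, -0.0018, 0.0000], [0, 0, 10.9]], [-1, [0.0146, -0.0019, 0.0000], [0, 0, 13.1]], [-1, [0.0170, -0.0019, 0.0000], [0, 0, 15.3]], [-1, [0.0194, -0.0018, 0.0000], [0, 0, 17.5]], [-1, [0.0217, -0.0016, 0.0000], [0, 0, 19.7]], [-1, [0.0241, -0.0013, -0.0000], [0, 0, 21.9]], [-1, [0.0264, -0.0009, -0.0000], [0, 0, 24.1]], [-1, [0.0288, -0.0005, -0.0000], [0, 0, 26.3]],
```

Contact is at about 2 N, as expected. I continue round the arc.

Request:
arm_command --targets '[[-1,[0.0028,-0.0005,0],[0,0,2.1]],[-1,[0.0052,-0.001,0],[0,0,4.3]],[-1,[0.0075,-0.0014,0],[0,0,6.5]],[-1,[0.0099,-0.0016,0],[0,0,8.7]],[-1,[0.0122,-0.0018,0],[0,0,10.9]],[-1,[0.0146,-0.0019,0],[0,0,13.1]],[-1,[0.017,-0.0019,0],[0,0,15.3]],[-1,[0.0194,-0.0018,0],[0,0,17.5]],[-1,[0.0217,-0.0016,0],[0,0,19.7]],[-1,[0.0241,-0.0013,0],[0,0,21.9]],[-1,[0.0264,-0.0009,0],[0,0,24.1]],[-1,[0.0288,-0.0005,0],[0,0,26.3]]]'

```text
t: 14.4
eef_pos: [0.5335, 0.0637, 0.212]
tcp_rot: [-3.141, 0.002, 0.935]
force: [-1.3, -0.5, 0.4]
opening: 0.002
gripper_force: 0.7
```

```bash
python3 -c "
from p import *
o=get_obs();print(o['t'],o['eef_pos'],o['tcp_rot'],o['force'])
rows([(143.6-2.5*i,.015,.212) for i in range(1,13)])"
```

```text
14.4 [0.53345044 0.06367733 0.21200841] [-3.14138501e+00  2.10599731e-03  9.34670245e-01] [-1.27384263 -0.51807994  0.44474884]
[-1, [0.0027, -0.0002, 0.0000], [0, 0, 2.5]], [-1, [0.0054, -0.0007, -0.0000], [0, 0, 5.0]], [-1, [0.0081, -0.0011, -0.0000], [0, 0, 7.5]], [-1, [0.0107, -0.0013, -0.0000], [0, 0, 10.0]], [-1, [0.0134, -0.0015, -0.0000], [0, 0, 12.5]], [-1, [0.0161, -0.0015, -0.0000], [0, 0, 15.0]], [-1, [0.0188, -0.0014, -0.0000], [0, 0, 17.5]], [-1, [0.0215, -0.0012, -0.0000], [0, 0, 20.0]], [-1, [0.0242, -0.0008, -0.0000], [0, 0, 22.5]], [-1, [0.0269, -0.0004, -0.0000], [0, 0, 25.0]], [-1, [0.0295, 0.0002, -0.0001], [0, 0, 27.5]], [-1, [0.0321, 0.0009, -0.0001], [0, 0, 30.0]],
```

Request:
arm_command --targets '[[-1,[0.0027,-0.0002,0],[0,0,2.5]],[-1,[0.0054,-0.0007,0],[0,0,5]],[-1,[0.0081,-0.0011,0],[0,0,7.5]],[-1,[0.0107,-0.0013,0],[0,0,10]],[-1,[0.0134,-0.0015,0],[0,0,12.5]],[-1,[0.0161,-0.0015,0],[0,0,15]],[-1,[0.0188,-0.0014,0],[0,0,17.5]],[-1,[0.0215,-0.0012,0],[0,0,20]],[-1,[0.0242,-0.0008,0],[0,0,22.5]],[-1,[0.0269,-0.0004,0],[0,0,25]],[-1,[0.0295,0.0002,0],[0,0,27.5]],[-1,[0.0321,0.0009,0],[0,0,30]]]'

```text
t: 15.6
eef_pos: [0.5532, 0.0893, 0.2119]
tcp_rot: [3.141, 0.002, 0.411]
force: [-2.6, 1.0, 1.1]
opening: -0.001
gripper_force: 0.8
```

```bash
python3 -c "
from p import *
o=get_obs();print(o['t'],o['eef_pos'],o['tcp_rot'],o['force'])
rows([(113.6-2.3*i,.015,.212) for i in range(1,15)])"
```

```text
15.6 [0.55315878 0.08931603 0.21194157] [3.14131550e+00 1.86011345e-03 4.11218012e-01] [-2.56080591  0.95868473  1.09652763]
[-1, [0.0024, -0.0002, -0.0001], [0, 0, 2.3]], [-1, [0.0048, -0.0007, -0.0001], [0, 0, 4.6]], [-1, [0.0072, -0.0010, -0.0001], [0, 0, 6.9]], [-1, [0.0097, -0.0013, -0.0001], [0, 0, 9.2]], [-1, [0.0122, -0.0015, -0.0001], [0, 0, 11.5]], [-1, [0.0147, -0.0015, -0.0001], [0, 0, 13.8]], [-1, [0.0172, -0.0015, -0.0001], [0, 0, 16.1]], [-1, [0.0196, -0.0013, -0.0001], [0, 0, 18.4]], [-1, [0.0221, -0.0011, -0.0001], [0, 0, 20.7]], [-1, [0.0246, -0.0008, -0.0001], [0, 0, 23.0]], [-1, [0.0270, -0.0003, -0.0001], [0, 0, 25.3]], [-1, [0.0294, 0.0002, -0.0001], [0, 0, 27.6]], [-1, [0.0318, 0.0008, -0.0001], [0, 0, 29.9]], [-1, [0.0342, 0.0016, -0.0001], [0, 0, 32.2]],
```

Request:
arm_command --targets '[[-1,[0.0024,-0.0002,0],[0,0,2.3]],[-1,[0.0048,-0.0007,0],[0,0,4.6]],[-1,[0.0072,-0.001,0],[0,0,6.9]],[-1,[0.0097,-0.0013,0],[0,0,9.2]],[-1,[0.0122,-0.0015,0],[0,0,11.5]],[-1,[0.0147,-0.0015,0],[0,0,13.8]],[-1,[0.0172,-0.0015,0],[0,0,16.1]],[-1,[0.0196,-0.0013,0],[0,0,18.4]],[-1,[0.0221,-0.0011,0],[0,0,20.7]]]'

```text
t: 16.5
eef_pos: [0.573, 0.0994, 0.2119]
tcp_rot: [3.141, 0.002, 0.05]
force: [-1.7, 1.4, 0.7]
opening: -0.001
gripper_force: 0.8
```

```bash
python3 -c "
from p import *
o=get_obs();print(o['t'],o['eef_pos'],o['tcp_rot'],o['force'])
rows([(92.9-1.3*i,.015,.212) for i in range(1,13)])"; python3 e.py 7 190,160 120,140
```

```text
16.5 [0.57299764 0.09936789 0.21186195] [3.14092523e+00 1.62485036e-03 5.03093000e-02] [-1.74953182  1.39504896  0.72244514]
[-1, [0.0013, -0.0001, -0.0001], [0, 0, 1.3]], [-1, [0.0027, -0.0004, -0.0001], [0, 0, 2.6]], [-1, [0.0041, -0.0007, -0.0001], [0, 0, 3.9]], [-1, [0.0055, -0.0009, -0.0001], [0, 0, 5.2]], [-1, [0.0069, -0.0011, -0.0001], [0, 0, 6.5]], [-1, [0.0083, -0.0013, -0.0002], [0, 0, 7.8]], [-1, [0.0097, -0.0014, -0.0002], [0, 0, 9.1]], [-1, [0.0111, -0.0015, -0.0002], [0, 0, 10.4]], [-1, [0.0125, -0.0016, -0.0002], [0, 0, 11.7]], [-1, [0.0139, -0.0016, -0.0002], [0, 0, 13.0]], [-1, [0.0153, -0.0016, -0.0002], [0, 0, 14.3]], [-1, [0.0167, -0.0016, -0.0002], [0, 0, 15.6]], 
16.5 [ 1.140e-01  4.000e-02  1.319e+00 -1.000e-03  1.785e+00  1.634e+00] [0.573  0.0994 0.2119] -0.001207827570847483 0.7699396228417754 [-1.74953182  1.39504896  0.72244514]
scene crop origin 190 160 scale 3
top crop origin 120 140 scale 3
```

View pics/7.png

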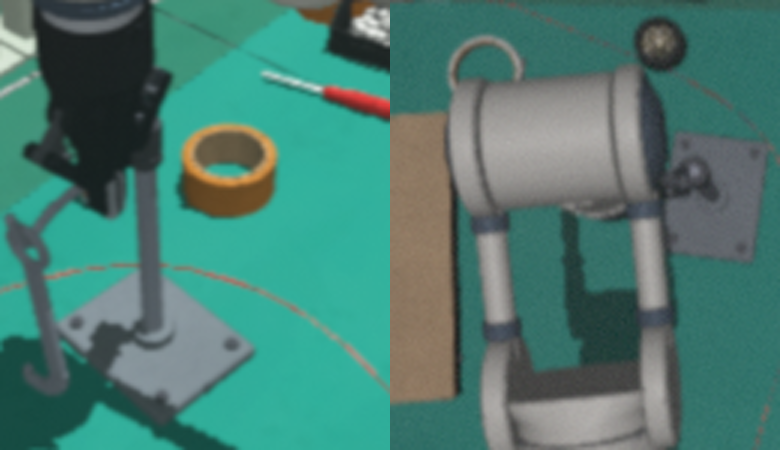

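The arm is nearly home (hook at scene crop (20,225)) with the spanner still hanging, and the force is small. The last few degrees go slowly, watching for the stop.

Request:
arm_command --targets '[[-1,[0.0013,-0.0001,0],[0,0,1.3]],[-1,[0.0027,-0.0004,0],[0,0,2.6]],[-1,[0.0041,-0.0007,0],[0,0,3.9]],[-1,[0.0055,-0.0009,0],[0,0,5.2]],[-1,[0.0065,-0.0011,0],[0,0,6]],[-1,[0.007,-0.0011,0],[0,0,6.5]],[-1,[0.007,-0.0011,0],[0,0,6.5]]]'

```text
t: 17.3
eef_pos: [0.5804, 0.1003, 0.2119]
tcp_rot: [3.14, 0.0, -0.061]
force: [-1.1, 1.7, 1.1]
opening: -0.001
gripper_force: 0.4
```

Request:
arm_command --targets '[[-1,[0.0007,0,0],[0,0,0]],[-1,[0.0014,0,0],[0,0,0]],[-1,[0.002,0,0],[0,0,0]],[-1,[0.002,0,0],[0,0,0]]]'

```text
t: 17.7
eef_pos: [0.5823, 0.1002, 0.212]
tcp_rot: [3.14, 0.0, -0.061]
force: [-0.8, 1.7, -0.2]
opening: -0.004
gripper_force: 0.6
```

Request:
arm_command --targets '[[-1,[0.001,0,0],[0,0,0.5]],[-1,[0.002,0,0],[0,0,1]],[-1,[0.003,0,0],[0,0,1.5]],[-1,[0.003,0,0],[0,0,2]]]'

```text
t: 18.1
eef_pos: [0.5835, 0.1005, 0.2119]
tcp_rot: [3.14, 0.005, -0.096]
force: [-10.7, 3.0, 0.9]
opening: 0.002
gripper_force: 5.1
```

Request:
arm_command --targets '[[-1,[0.001,0,0],[0,0,0.5]],[-1,[0.002,0,0],[0,0,1]],[-1,[0.002,0,0],[0,0,1]]]'

```text
t: 18.4
eef_pos: [0.5836, 0.1007, 0.2119]
tcp_rot: [3.14, 0.009, -0.113]
force: [-18.6, 2.6, 4.3]
opening: 0.002
gripper_force: 9.3
```

The stop is reached: force rose to 18 N with no further motion. I back off straight, then retreat and let it settle.

Request:
arm_command --targets '[[-1,[-0.004,0,0],[0,0,0]],[-1,[-0.01,0,0],[0,0,0]],[-1,[-0.02,0,0],[0,0,0]],[-1,[-0.035,0,0],[0,0,0]],[-1,[-0.05,0,0],[0,0,0]],[-1,[-0.06,0,-0.03],[0,0,0]],[-1,[-0.08,0.02,-0.07],[0,0,0]],[-1,[-0.1,0.06,-0.11],[0,0,0]],[-1,[-0.12,0.1,-0.14],[0,0,0]],[-1,[-0.14,0.14,-0.14],[0,0,0]],[-1,[-0.15,0.18,-0.14],[0,0,0]],[-1,[-0.15,0.22,-0.14],[0,0,0]]]'

```text
t: 19.6
eef_pos: [0.4115, -0.1029, 0.3543]
tcp_rot: [3.139, -0.004, -0.114]
force: [0.7, 0.6, 0.1]
opening: 0.004
gripper_force: 0.0
```

Request:
arm_command --targets '[[-1,[0,0,0],[0,0,0]],[-1,[0,0,0],[0,0,0]],[-1,[0,0,0],[0,0,0]],[-1,[0,0,0],[0,0,0]],[-1,[0,0,0],[0,0,0]],[-1,[0,0,0],[0,0,0]],[-1,[0,0,0],[0,0,0]],[-1,[0,0,0],[0,0,0]],[-1,[0,0,0],[0,0,0]],[-1,[0,0,0],[0,0,0]],[-1,[0,0,0],[0,0,0]],[-1,[0,0,0],[0,0,0]]]'

```text
t: 20.8
eef_pos: [0.4133, -0.1016, 0.3523]
tcp_rot: [3.14, 0.0, -0.114]
force: [-0.2, -0.4, -0.5]
opening: -0.001
gripper_force: 0.0
```

Request:
arm_command --targets '[[-1,[0,0,0],[0,0,0]],[-1,[0,0,0],[0,0,0]],[-1,[0,0,0],[0,0,0]],[-1,[0,0,0],[0,0,0]],[-1,[0,0,0],[0,0,0]],[-1,[0,0,0],[0,0,0]],[-1,[0,0,0],[0,0,0]],[-1,[0,0,0],[0,0,0]],[-1,[0,0,0],[0,0,0]],[-1,[0,0,0],[0,0,0]],[-1,[0,0,0],[0,0,0]],[-1,[0,0,0],[0,0,0]]]'

```text
t: 22.0
eef_pos: [0.4133, -0.1015, 0.3523]
tcp_rot: [3.14, 0.0, -0.113]
force: [0.7, -1.5, 0.3]
opening: -0.0
gripper_force: 0.0
```

```bash
python3 e.py 8 180,160 120,140; sleep 0; python3 -c "
from h import *
prev=None
for i in range(8):
    im,d=get_image('scene'); im=im.astype(int)
    if prev is not None: print(np.abs(im-prev)[220:300,180:215].mean().round(2),(np.abs(im-prev)[220:300,180:215].max(2)>40).sum(),end=' | ')
    else: prev=im
print(get_obs()['t'])"
```

```text
22.0 [-3.200e-01 -3.080e-01  1.382e+00 -2.000e-03  2.067e+00  1.364e+00] [ 0.4133 -0.1015  0.3523] -0.00043615857462587544 0.0 [ 0.71333796 -1.45067368  0.30145161]
scene crop origin 180 160 scale 3
top crop origin 120 140 scale 3
0.37 0 | 0.37 0 | 0.37 0 | 0.37 0 | 0.37 0 | 0.37 0 | 0.36 0 | 22.5
```

View pics/8.png

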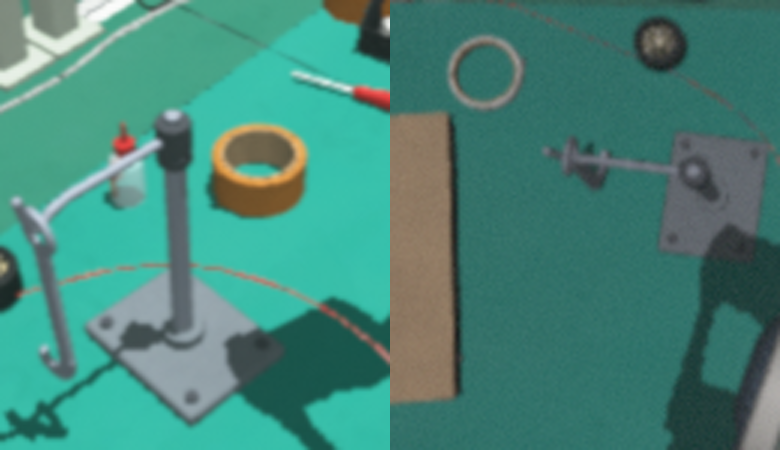

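The arm is parallel to the base plate's edge, so it is home. The spanner hangs freely, and eight frames over 0.4 s show no motion. The other objects have not moved.

```bash
python3 -c "
from workcell import *
print(sign_off())"
```

```text
the job is handed in; nothing more can be done
None
```

The job is handed in at about 22.5 s of the 72 s: the spanner hangs by its eye at rest on the hook with the arm home against its stop, though it slipped out of the fingertips onto the hook rather than being let go deliberately.

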